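# Restack the keyed spacers on the sheath-pump drive spindle

### The job

Thread the three loose spacers onto the pump's upright drive spindle in order of size: the large aluminium one first, then the medium brass one, then the small blue one on top, each slid fully home and flat on what is under it before the next goes on. The spindle has two flats and may stand turned either way, so turn each spacer gently by feel until it slips over the flats; never force it, whether pressing, pushing sideways or twisting (no more than about 25 N on the spindle), leave the bottle, mouse and wrench where they are, and let go of everything at the end.

Things in the scene. Friction and masses are not known exactly. Their poses are not given: they have to be found in the camera images.
- spindle: centre of the dark steel seat (34 mm across, 44 mm above the bench) of the upright drive spindle, where the first spacer comes to rest; z points up along the spindle. Seat and shaft give downwards together on a spring, 2 N per mm, up to 14 mm. The shaft above is braked and never turns, but the way it is turned is NOT given by this pose (see shoulder)
- shoulder (a point): flat top of the steel shaft, 38 mm above the seat. The shaft is 20 mm round with two flats 12 mm apart (double-D). Its long direction lies anywhere up to 0.7 rad either side of this frame's x axis: the pose does not tell, feel or look for it. A spacer rests on the shoulder unless its hole is in line (within about 0.1 rad). On top stands a round red pilot, 12 mm across, 11 mm high, tapering to 6 mm
- housing_top (a point): centre of the white housing's plate, 100 mm square, its top 12 mm above the bench, fixed. On it a grey hub 54 mm across reaches 30 mm above the bench; the seat's steel collar is between the hub and the seat
- large_center (a point): centre (half-way up) of the large spacer, bare aluminium, a flat ring 62 mm across, 12 mm thick, 65 to 105 g, lying on the bench. Its hole is double-D: 23 mm round, cut by two flats 14 mm apart; the long way of the hole is this frame's x, the short way y, z the ring's axis. Half a turn round it fits as well
- medium_center (a point): centre (half-way up) of the medium spacer, yellow brass, a flat ring 50 mm across, 12 mm thick, 90 to 145 g, lying on the bench. Its hole is double-D: 23 mm round, cut by two flats 14 mm apart; the long way of the hole is this frame's x, the short way y, z the ring's axis. Half a turn round it fits as well
- small_center (a point): centre (half-way up) of the small spacer, blue plastic, a flat ring 38 mm across, 12 mm thick, 30 g, lying on the bench. Its hole is double-D: 23 mm round, cut by two flats 14 mm apart; the long way of the hole is this frame's x, the short way y, z the ring's axis. Half a turn round it fits as well
- bottle_center (a point): centre of a white reagent bottle, 56 mm across and 110 mm high, standing loose; to be left alone
- mouse_center (a point): centre of a black and grey computer mouse, about 100 x 58 x 32 mm, long along its x; to be left alone
- wrench_grip (a point): grip of a small steel wrench 150 mm long, lying loose on the bench along its x; to be left alone

How it is judged (in metres and radians):
On the way, in this order (a step that is already met when the one before it is completed fails the run):
1. the large spacer is home on the seat (horizontal distance between large_center and spindle below 0.003 m and z of large_center in the frame of spindle between 0.004 and 0.008 m and angle between large_center's own z axis and vertical below 0.08 rad), for 0.2 s.
2. then the medium spacer is home on the large one (all of step 1 and horizontal distance between medium_center and spindle below 0.003 m and z of medium_center in the frame of spindle between 0.016 and 0.02 m and angle between medium_center's own z axis and vertical below 0.08 rad), for 0.2 s.
3. then the small spacer is home on the medium one (all of step 2 and horizontal distance between small_center and spindle below 0.003 m and z of small_center in the frame of spindle between 0.028 and 0.032 m and angle between small_center's own z axis and vertical below 0.08 rad), for 0.2 s.
At the end, for the whole second after the job is handed in: all three spacers are threaded on the spindle, released and at rest: large on the seat, medium on it, small on top, each flat (within 0.08 rad), within 2 mm of its home height above the seat (centres 6, 18 and 30 mm above it) and within 3 mm of the spindle's axis (all of step 3 and linear speed of spindle below 0.02 m/s and contact force between the fingers and anything else below 0.1 N); the robot touches nothing.
It fails at once if the spindle is loaded with more than 35 N (all contacts of spacers or robot with it together, twisting included) (contact force between spindle and anything else above 35 N).
It fails at once if the bottle is moved more than 20 mm (distance of bottle_center from where it was at the start of the episode above 0.02 m).
It fails at once if the mouse is moved more than 20 mm (distance of mouse_center from where it was at the start of the episode above 0.02 m).
It fails at once if the wrench is moved more than 20 mm (distance of wrench_grip from where it was at the start of the episode above 0.02 m).
It also fails if it takes over 72 s, if anything falls off the work surface, if the arm or the gripper's body presses on something with over 40 N, if the wrist force passes 120 N, or if a joint passes its speed limit or range.

### The arm

A 6-joint arm with a two-finger parallel gripper is mounted at the origin on the work surface. World frame = base frame: x ahead of the robot, y to its left, z up, the work surface at z = 0. Lengths are in mm, angles in rad, forces in N, time in s.
With the tool pointing down it reaches from about 350 to 975 mm from the base axis. Payload 4.9 kg.
Tool frame: the origin (TCP) lies at the very end of the fingers, on their centre line; the grasp point (between the pads) lies 19 mm behind it; z points along the fingers, y is the line along which they close (so a half turn about z gives the same grasp; the last joint's range is limited). The gripper opens to 85 mm and grips with 20 to 120 N. Pads are 22 mm wide; open, the fingers measure 114 mm over their backs; the gripper's body (76 mm by 85 mm) begins 54 mm behind the grasp point. The pads swing forward as they close: fully open they stand 13 mm farther back than shut.
Start: joints at [1.166, 0.053, 1.613, -0, 1.476, -0.119], TCP at [176.193, 599.631, 207.704] pointing down, gripper open.
Joint ranges: [-3.01, 3.01], [-1.01, 2.22], [0.06, 2.58], [-1.02, 4.17], [0.09, 2.62], [-3.14, 3.14]. Speed limits (rad/s): [2.57, 2.57, 3.14, 3.14, 3.14, 3.14].

### API

Orientations are given as a unit quaternion [w, x, y, z].
In Python, from rig import bot, eyes, ticket gives the robot as it stands.
- The arm moves only by the tool arm_command, never from a script. Its argument "targets" is text: rows parted by semicolons, each of 7 numbers parted by spaces: the shift along the tool's x, y, z in m, then the turn, a rotation vector about the tool's x, y, z in rad, then the closure, from -1 (fully open) to 1 (shut). In form: x y z rx ry rz jaw; .... A call has exactly 8 rows; each row shifts and turns the commanded pose from where the row before left it, along the tool's axes as they then stand; what a row does not reach is not made up. A row lasts 1/12 s, in which the tool goes at most 41.7 mm and 7.16 degrees, less where a joint would pass 70% of its speed; a pose out of reach is approached as far as the arm can. A call with a gripper value outside its range is refused whole. The fingers move at their own pace and stop on an object; "newtons" is the grip in N (left out, the last holds). Time passes only in rows, so rows that do not move let the fingers close, or fill a call up. It gives the time, the measured TCP pose, the force, the opening and the grip force at its end, in the units of the state.
- bot.get_state(): the state, without advancing time (a new reading comes with each control period).
- eyes.get_image(name): name is "side" or "top"; returns a dict with "color" (420x560x3 uint8, blue, green, red), "z_map" (420x560 float32, mm along the optical axis (not along the pixel's ray), 0 where there is no reading), "camera_matrix" (3x3 intrinsics, pixels), "dist" ([k1, k2, p1, p2, k3] as OpenCV has them; the pictures are not rectified), "camera_from_world" (4x4, takes a point from world to camera coordinates). Camera axes: x right, y down, z forward; pixel columns grow to the right and rows downward; lengths in mm; the calibration is good to about 2 mm. A picture is of the moment at which its call begins.
- ticket.close_job(): hands the job in; it is judged then, once.
Trained networks look in a picture, given as the dict that the camera call returned (one of the last four; its "shot" number tells which), for a name from the list of things; names that differ only in an ending like _2 or _b are one class to them, and where a whole thing is asked for, a point or a joint stands for the part that bears it (a point fixed in the world has none). Each returns a list of dicts, best first, with "p" (0 to 1); they miss things now and then, are a little off and sometimes report something else, mostly with a low value. They report only what shows in the picture. A call takes as long as a camera call.
- eyes.search_frame(picture, target): "box" ([left, top, width, height] as shares, 0 to 1, of the picture: columns of its width, rows of its height, round what is visible of it).
The state is a dict: "clock": time; "q": joint angles; "joint_velocities": joint speeds; "joint_torque": joint torques, N m; "tcp_pos": TCP position; "ee_rot": TCP orientation; "wrist_force": force on the tool from outside, world axes, zero at the start; "wrist_torque": the same for the moment, N m; "gripper_width": opening from 0.0 (shut) to 1.0 (fully open); "grasp_force": force on a finger pad.
Only numpy, scipy, OpenCV 4.12 (cv2) and the standard library are available. Lean on these libraries where they do the work, as an engineer would, in place of code of your own. Each camera call takes 0.05 s, during which the arm holds its last target. There are 200 camera calls.

## Working session

There is one attempt and no reset: what is moved stays moved. The work goes in short steps, Python scripts to look and compute and a tool call to move; the robot and the scene stay as the last step left them, time stands still between calls to the robot, and variables do not carry over. Pictures are saved under pics/ and viewed, at most 10 in all, crops included, and the job is handed in when it is done.

Besides the shell and the picture viewer there is one more tool, called after "Emit:" as a command line: name --argument value ..., lists and objects as JSON in quotes. arm_command: Moves the arm, as the interface text tells. Its arguments: {"type":"object","properties":{"targets":{"type":"string"},"newtons":{"type":"number"}},"required":["targets"]}

```bash
ls; mkdir -p pics
python3 - <<'E'
from rig import bot, eyes, ticket
import cv2, pickle
print(bot.get_state())
for n in("side","top"):
    im=eyes.get_image(n); cv2.imwrite(f"pics/{n}0.png",im["color"]); pickle.dump(im,open(f"{n}0.pkl","wb"))
    print(n,im["camera_matrix"],im["dist"],im["camera_from_world"])
    for t in("spindle","large_center","medium_center","small_center","bottle_center","mouse_center","wrench_grip"):
        r=eyes.search_frame(im,t); print(t,[(round(d["p"],2),[round(v*s) for v,s in zip(d["box"],(560,420,560,420))]) for d in r[:2]])
E
```

```text
pics
{'clock': 0.0, 'q': array([ 1.16597380e+00,  5.33731434e-02,  1.61429921e+00,  1.13189681e-05,
        1.47600189e+00, -1.19045040e-01]), 'joint_velocities': array([-0.00028322,  0.00074454, -0.00049034,  0.00038536, -0.00097438,
        0.00152539]), 'joint_torque': array([-1.07468024e-04, -3.93690848e+01, -3.70170164e+01, -3.38670634e-05,
        7.21293458e-03, -2.80431166e-06]), 'tcp_pos': array([175.94551117, 599.02064828, 206.44986369]), 'ee_rot': array([-2.74954477e-04,  1.42403465e-01,  9.89808148e-01, -1.00383741e-03]), 'wrist_force': array([-0.41889235, -0.09759774, -1.74629055]), 'wrist_torque': array([-0.02108931,  0.01669202,  0.01538033]), 'grasp_force': 0.0, 'gripper_width': 1.0025162275020114}
side [[417.40006911   0.         280.83333571]
 [  0.         417.40006911 203.48602999]
 [  0.           0.           1.        ]] [-0.09258833  0.          0.          0.          0.        ] [[-7.09735000e-01 -7.04330529e-01 -1.39547613e-02  3.79737478e+02]
 [-3.36214827e-01  3.56069054e-01 -8.71879819e-01  2.98806793e+02]
 [ 6.19060433e-01 -6.14111826e-01 -4.89521037e-0
[... 528 characters left out ...]
     0.           1.        ]] [-0.0893748  0.         0.         0.         0.       ] [[ 2.11328463e-02 -9.99290259e-01 -3.11830234e-02 -3.83854300e+01]
 [-9.83112967e-01 -1.50996665e-02 -1.82375695e-01  6.01849778e+02]
 [ 1.81775402e-01  3.45105522e-02 -9.82734310e-01  9.60181814e+02]
 [ 0.00000000e+00  0.00000000e+00  0.00000000e+00  1.00000000e+00]]
spindle [(0.6, [348, 214, 11, 11])]
large_center [(0.87, [244, 248, 24, 28])]
medium_center [(0.53, [146, 233, 19, 19])]
small_center [(0.64, [248, 185, 17, 16])]
bottle_center [(0.96, [288, 119, 24, 31]), (0.52, [243, 248, 26, 26])]
mouse_center [(0.73, [331, 201, 43, 45]), (0.7, [160, 126, 25, 44])]
wrench_grip [(0.59, [408, 246, 18, 66])]
```

```bash
cat > h.py <<'E'
import numpy as np, cv2
from rig import bot, eyes
def ray_z(im,uv,z):
    """world point(s) where pixel rays meet the plane of height z"""
    n=cv2.undistortPoints(np.float64(uv).reshape(-1,1,2),im["camera_matrix"],im["dist"])[:,0]
    T=im["camera_from_world"];R,t=T[:3,:3],T[:3,3]
    c=-R.T@t; d=np.c_[n,np.ones(len(n))]@R
    return c+d*((z-c[2])/d[:,2])[:,None]
def cloud(im,x0,y0,x1,y1):
    v,u=np.mgrid[y0:y1,x0:x1]; z=im["z_map"][y0:y1,x0:x1].ravel()
    n=cv2.undistortPoints(np.float64(np.c_[u.ravel(),v.ravel()]).reshape(-1,1,2),im["camera_matrix"],im["dist"])[:,0]
    T=im["camera_from_world"]
    return ((np.c_[n,np.ones(len(n))]*z[:,None])-T[:3,3])@T[:3,:3], im["color"][y0:y1,x0:x1].reshape(-1,3)
def proj(im,P):
    T=im["camera_from_world"]; r=cv2.Rodrigues(T[:3,:3])[0]
    return cv2.projectPoints(np.float64(P).reshape(-1,1,3),r,T[:3,3],im["camera_matrix"],im["dist"])[0][:,0]
E
python3 - <<'E'
from h import *; import pickle
t=pickle.load(open("top0.pkl","rb"))
for n,uv,z in(("spindle",(353.5,219.5),85),("large",(256,261.5),12),("med",(155.5,242.5),12),("small",(256.5,193),12)):
    print(n,ray_z(t,uv,z)[0].round(1))
c=cv2.resize(t["color"][110:330,130:440],None,fx=2.55,fy=2.55,interpolation=cv2.INTER_CUBIC)
cv2.imwrite("pics/top_crop.png",c)
a=[cv2.resize(t["color"][v-20:v+20,u-20:u+20],(390,290+100),interpolation=cv2.INTER_CUBIC)[:, :] for u,v in((353,219),(256,262),(155,242),(256,193))]
cv2.imwrite("pics/four.png",cv2.resize(np.vstack([np.hstack(a[:2]),np.hstack(a[2:])]),(600,600)))
E
```

```text
spindle [ 568.8 -176.8   85. ]
large [480.2  35.5  12. ]
med [518.6 270.5  12. ]
small [638.9  39.4  12. ]
```

View pics/top_crop.png

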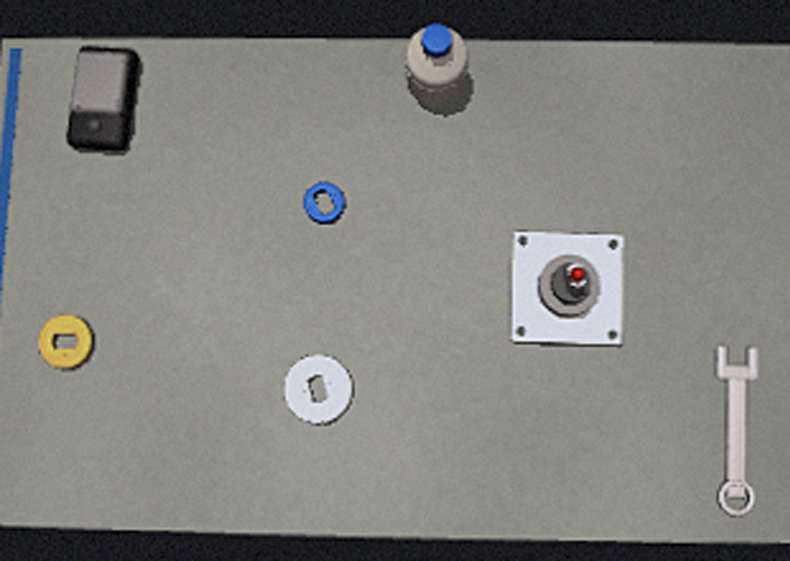

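View pics/four.png

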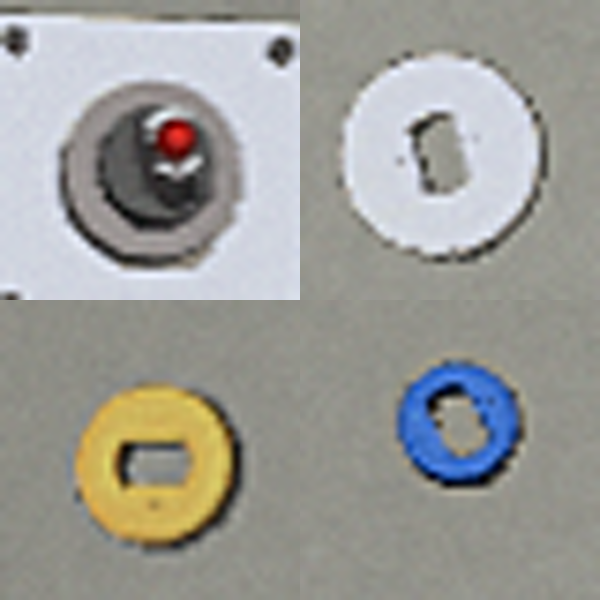

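View pics/side0.png

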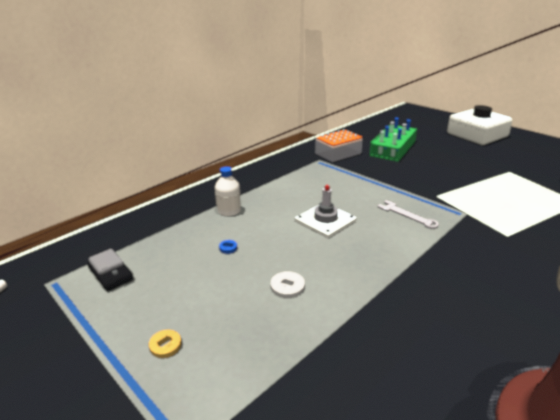

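```bash
cat >> h.py <<'E'
from scipy.optimize import minimize
S=4
def sub(x0,y0,x1,y1):
    v,u=np.mgrid[y0*S:y1*S,x0*S:x1*S]; return np.c_[(u.ravel()+.5)/S-.5,(v.ravel()+.5)/S-.5]
def dd(P,x,y,th,r,h,k=.4):
    a=P[:,0]-x;b=P[:,1]-y;c,s=np.cos(th),np.sin(th)
    sg=lambda d:1/(1+np.exp(-np.clip(d/k,-50,50)))
    return sg(r-np.hypot(a,b))*sg(h-abs(-s*a+c*b))
def fit(im,box,z,render,w,p0s):
    """w: membership image (rows,cols) in box; render(P,p)->membership of plane points"""
    x0,y0,x1,y1=box; P=ray_z(im,sub(*box),z)
    f=lambda p:((render(P,p).reshape(y1-y0,S,x1-x0,S).mean((1,3))-w)**2).sum()
    return min((minimize(f,p,method="Nelder-Mead",options=dict(initial_simplex=np.array([p]+[list(np.array(p)+d) for d in np.diag([3,3,.2]+[0]*(len(p)-3))[:len(p)]]))) for p in p0s),key=lambda r:r.fun)
E
cat > m.py <<'E'
from h import *; import pickle
ims={n:pickle.load(open(n+"0.pkl","rb")) for n in("top","side")}
C=dict(large=((480,35.5),31),medium=((518.6,270.5),25),small=((639,39.4),19))
for n,im in ims.items():
    for k,(c,R) in C.items():
        u,v=proj(im,[[*c,12]])[0]; m=25 ; box=[int(u-m),int(v-m),int(u+m),int(v+m)]
        I=im["color"][box[1]:box[3],box[0]:box[2]].astype(float)
        g=(I[...,0]-I[...,2]) if k=="small" else (I[...,2]-I[...,0]) if k=="medium" else I.mean(2)
        lo,hi=np.percentile(g,20),np.percentile(g,97 if k=="large" else 96); w=np.clip((g-lo)/(hi-lo),0,1)
        r=fit(im,box,12,lambda P,p:dd(P,p[0],p[1],0,R,99)*(1-dd(P,*p,11.5,7)),w,[[*c,t] for t in(0,.5,1,1.5,2,2.5)])
        print(n,k,r.x.round(2),round(r.fun,1))
    u,v=proj(im,[[568.8,-176.8,85]])[0]; print(n,u,v)
    Q,col=cloud(im,int(u)-14,int(v)-14,int(u)+15,int(v)+40)
    for zc,t in((82,4),(44,3),(30,3),(12,3)):
        q=Q[abs(Q[:,2]-zc)<t]; print(zc,len(q),q.mean(0).round(1) if len(q) else "", (q.min(0)+q.max(0))[:2].round(1)/2 if len(q) else "")
    q=Q[(Q[:,2]>50)]; print("shaft",len(q),q.mean(0).round(1))
    rd=(col[:,2].astype(int)-col[:,1]>60); print("red",Q[rd].mean(0).round(1),rd.sum())
E
python3 m.py
python3 - <<'E'
import pickle,cv2,numpy as np
t=pickle.load(open("top0.pkl","rb"));s=pickle.load(open("side0.pkl","rb"))
a=cv2.resize(t["color"][205:235,338:368],(400,400),interpolation=cv2.INTER_NEAREST)
b=cv2.resize(s["color"][180:225,305:350],(400,400),interpolation=cv2.INTER_NEAREST)
cv2.imwrite("pics/sp.png",np.hstack([a,b]))
E
```

```text
top large [4.7901e+02 4.0000e+01 2.8000e-01] 35.3
top medium [516.69 271.42   1.59] 4.0
top small [6.4897e+02 3.9570e+01 5.3000e-01] 3.3
top 353.5206990122386 219.48133541785865
82 24 [ 572.5 -181.9   81.9] [ 573.95 -182.4 ]
44 106 [ 571.  -180.3   44.1] [ 573.4 -182.7]
30 223 [ 572.2 -181.7   30. ] [ 573.   -183.35]
12 574 [ 563.9 -184.7   12.2] [ 569.15 -184.45]
shaft 82 [ 552.9 -166.9  199.5]
red [ 573.2 -181.    92.1] 20
side large [4.8011e+02 3.9020e+01 3.6000e-01] 8.5
side medium [516.27 272.53  -1.48] 38.4
side small [647.96  40.85   0.74] 46.8
side 326.76411108933553 189.854191180443
82 35 [ 571.3 -178.    81.4] [ 573.05 -179.25]
44 74 [ 570.3 -175.6   44.5] [ 573.4 -180.4]
30 150 [ 566.  -171.9   30.6] [ 573.9  -179.55]
12 279 [ 556.9 -165.3   12.9] [ 573.  -179.4]
shaft 169 [ 532.4 -128.8  105.1]
red [ 571.  -178.5   90.8] 17
```

View pics/sp.png

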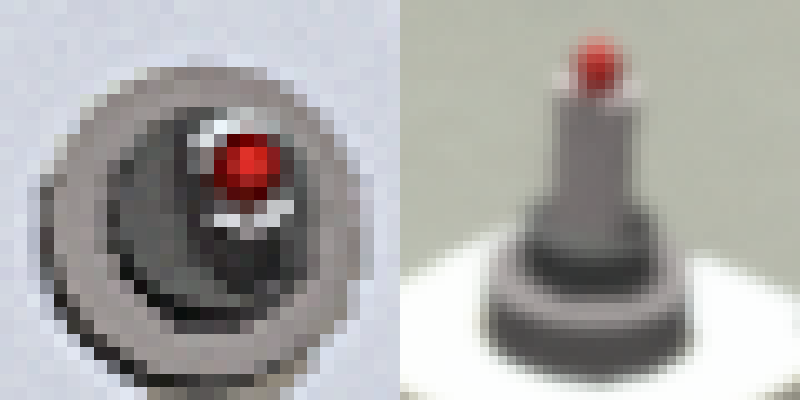

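Run:
```python
from h import *; import pickle
im=pickle.load(open("top0.pkl","rb"))
box=[350,211,362,224]
I=im["color"][box[1]:box[3],box[0]:box[2]].astype(float)
red=I[...,2]-I[...,1]
g=np.where(red>35,255,I.mean(2)); w=np.clip((g-80)/110,0,1)
P0=ray_z(im,sub(*box),82); P1=ray_z(im,sub(*box),93)
pil=lambda p:dd(P1,p[0],p[1],0,4.,99)
for fx in (None,):
  best=[]
  for t in np.arange(-.9,.91,.15):
    f=lambda p:((np.maximum(dd(P0,p[0],p[1],t,10,6),dd(P1,p[0],p[1],0,3.6,99)).reshape(box[3]-box[1],S,box[2]-box[0],S).mean((1,3))-w)**2).sum()
    r=minimize(f,[573,-182],method="Nelder-Mead"); print(round(t,2),r.x.round(1),round(r.fun,2))
s=bot.get_state();print(s["tcp_pos"])
```

```text
-0.9 [ 579.7 -184.8] 22.96
-0.75 [ 579.8 -184.6] 22.67
-0.6 [ 579.9 -184.4] 22.55
-0.45 [ 579.8 -183.8] 22.74
-0.3 [ 579.8 -183.3] 22.78
-0.15 [ 579.6 -182.6] 22.82
0.0 [ 579.4 -182.2] 22.87
0.15 [ 579.4 -181.6] 23.16
0.3 [ 579.4 -181.3] 23.7
0.45 [ 579.3 -180.8] 24.73
0.6 [ 579.2 -180.5] 25.95
0.75 [ 579.2 -180.5] 27.51
0.9 [ 575.9 -183.5] 28.54
[176.20656547 599.64198989 207.71375605]
```

Run:
```python
from h import *; import pickle
im=pickle.load(open("top0.pkl","rb"))
box=[346,208,366,228]
I=im["color"][box[1]:box[3],box[0]:box[2]].astype(float)
red=I[...,2]-I[...,1]>30
g=I.mean(2); w=np.clip((g-90)/90,0,1)
v,u=np.mgrid[box[1]:box[3],box[0]:box[2]]
C=ray_z(im,np.c_[u.ravel(),v.ravel()],82)
m=((np.hypot(C[:,0]-573,C[:,1]+181.5)<14).reshape(red.shape))&~red
print(np.where(m,g,0).astype(int)[3:17,3:17]); 
P0=ray_z(im,sub(*box),82)
for t in np.arange(-.75,.8,.15):
    f=lambda p:(m*(dd(P0,p[0],p[1],t,10,6).reshape(20,S,20,S).mean((1,3))-w)**2).sum()
    r=minimize(f,[573,-182],method="Nelder-Mead"); print(round(t,2),r.x.round(1),round(r.fun,2))
```

```text
[[  0   0   0   0   0   0   0   0   0   0   0   0   0   0]
 [  0   0   0   0 145 146 144 141 134 140   0   0   0   0]
 [  0   0   0  79  80 120 174 190 164 155 141   0   0   0]
 [  0   0  65  76 172 242 217 178 174 166 141 143   0   0]
 [  0  81  53 159 222 127   0   0   0  74 120 152 142   0]
 [  0  87  53  89 121   0   0   0   0   0  70 119 151   0]
 [  0  80  50  99 119   0   0   0   0   0  62  96 130 140]
 [  0  81  53  48  39   0   0   0   0   0  71  88 124 147]
 [  0  83  61  50  52   0   0   0   0  74 101  77 116   0]
 [  0  80  64  48  58  90  81  59 110 195 195  71 110   0]
 [  0  94  82  45  98 204 218 136 196 204  90  74 106   0]
 [  0   0  82  49  47  31  83 141 107  53  82  83   0   0]
 [  0   0   0  59  45  50  45  46  40  35  65   0   0   0]
 [  0   0   0   0   0  43  51  47  38   0   0   0   0   0]]
-0.75 [ 582.  -183.8] 13.05
-0.6 [ 582.9 -183.3] 13.04
-0.45 [ 583.8 -182.7] 12.93
-0.3 [ 584.3 -182.4] 13.13
-0.15 [ 585.  -181.8] 13.42
0.0 [ 585.5 -181.3] 13.76
0.15 [ 588.1 -181.4] 13.73
0.3 [ 588.1 -181.2] 13.83
0.45 [ 587.8 -180.8] 14.01
0.6 [ 587.1 -180.1] 14.29
0.75 [ 586.6 -179.6] 14.56
```

Emit:
arm_command --targets "0 0 0.03 0 0 -0.0953 -1; 0 0 0.03 0 0 -0.0953 -1; 0 0 0.03 0 0 -0.0953 -1; -0.019 -0.035 0 0 0 0 -1; -0.019 -0.035 0 0 0 0 -1; -0.019 -0.035 0 0 0 0 -1; -0.019 -0.035 0 0 0 0 -1; -0.019 -0.035 0 0 0 0 -1" --newtons 30

```text
clock: 1.47
tcp_pos: [271.7, 423.1, 117.6]
ee_rot: [0.0, -0.0, 1.0, -0.0]
wrist_force: [-0.1, 0.0, -0.7]
gripper_width: 0.997
grasp_force: 0.0
```

Emit:
arm_command --targets "-0.019 -0.035 0 0 0 0 -1; -0.019 -0.035 0 0 0 0 -1; -0.019 -0.035 0 0 0 0 -1; -0.019 -0.035 0 0 0 0 -1; -0.019 -0.035 0 0 0 0 -1; -0.019 -0.035 0 0 0 0 -1; -0.019 -0.035 0 0 0 0 -1; -0.019 -0.035 0 0 0 0 -1"

```text
clock: 2.13
tcp_pos: [424.0, 142.8, 118.2]
ee_rot: [0.001, -0.0, 1.0, 0.0]
wrist_force: [0.4, 0.4, 0.0]
gripper_width: 0.999
grasp_force: 0.0
```

Emit:
arm_command --targets "-0.019 -0.035 0 0 0 0 -1; -0.019 -0.035 0 0 0 0 -1; -0.019 -0.035 0 0 0 0 -1; 0 0 0.03 0 0 0 -1; 0 0 0.03 0 0 0 -1; 0 0 0.03 0 0 0 -1; 0 0 0 0 0 0 -1; 0 0 0 0 0 0 -1"

```text
clock: 2.8
tcp_pos: [478.6, 39.7, 26.4]
ee_rot: [-0.002, 0.0, 1.0, 0.0]
wrist_force: [-0.6, -0.0, 0.3]
gripper_width: 1.0
grasp_force: 0.0
```

Emit:
arm_command --targets "0 0 0.015 0 0 0 -1; 0 0 0.014 0 0 0 -1; 0 0 0 0 0 0 -1; 0 0 0 0 0 0 1; 0 0 0 0 0 0 1; 0 0 0 0 0 0 1; 0 0 0 0 0 0 1; 0 0 0 0 0 0 1" --newtons 20

```text
clock: 3.47
tcp_pos: [481.0, 39.7, -0.3]
ee_rot: [0.001, -0.0, 1.0, -0.0]
wrist_force: [-0.1, 0.1, -0.6]
gripper_width: 0.302
grasp_force: 0.0
```

Run:
```python
from h import *
for n in("side","top"):
    im=eyes.get_image(n); u,v=proj(im,[[480,39.5,10]])[0].astype(int); c=im["color"][v-45:v+45,u-45:u+45]
    if n=="side":a=c
cv2.imwrite("pics/g1.png",cv2.resize(np.hstack([a,c]),(800,400),interpolation=cv2.INTER_CUBIC))
s=bot.get_state();print(s["tcp_pos"],s["gripper_width"],s["grasp_force"],s["wrist_force"])
```

```text
[480.54092227  39.64782622  -0.85471873] 0.1135332144302555 0.0 [-0.83407275 -0.0755901   0.33972946]
```

View pics/g1.png

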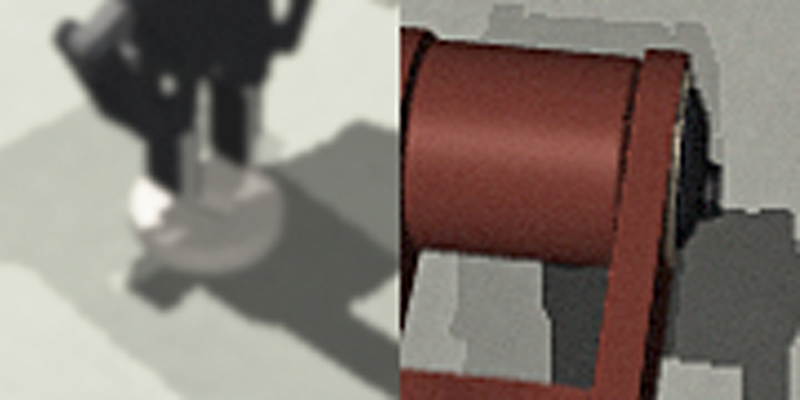

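Emit:
arm_command --targets "0 0 0 0 0 0 -1; 0 0 0 0 0 0 -1; 0 0 -0.02 0 0 0 -1; 0 0 -0.03 0 0 0 -1; 0 0 -0.03 0 0 0 -1; 0 0 -0.03 0 0 0 -1; 0 0.03 0 0 0 0 -1; 0 0.03 0 0 0 0 -1"

```text
clock: 4.23
tcp_pos: [482.5, 99.6, 112.0]
ee_rot: [0.003, 0.002, 1.0, 0.0]
wrist_force: [0.1, -0.2, -0.6]
gripper_width: 0.996
grasp_force: 0.0
```

Run:
```python
from h import *
for n in("side","top"):
    im=eyes.get_image(n); u,v=proj(im,[[480,39.5,30]])[0].astype(int); c=im["color"][v-60:v+60,u-60:u+60]
    if n=="side":a=c;ia=im
    # lowest points of fingers near tcp from depth
    s=bot.get_state(); t=s["tcp_pos"]
cv2.imwrite("pics/g2.png",cv2.resize(np.hstack([a,c]),(800,400),interpolation=cv2.INTER_CUBIC))
print(t,s["gripper_width"])
u,v=proj(ia,[t])[0].astype(int);Q,col=cloud(ia,u-60,v-70,u+60,v+60)
m=(np.linalg.norm(Q[:,:2]-t[:2],axis=1)<75)&(Q[:,2]>40)&(Q[:,2]<400)&(col.max(1)<90)
print(np.percentile(Q[m][:,2],[0,.5,1,2,5]),m.sum())
Q,col=cloud(ia,*[int(k) for k in np.r_[proj(ia,[[480,39.5,6]])[0]-30,proj(ia,[[480,39.5,6]])[0]+30]])
m=(col.min(1)>0)&(Q[:,2]>7)&(Q[:,2]<30)&(np.hypot(Q[:,0]-480,Q[:,1]-39.5)<50);print(Q[m].min(0),Q[m].max(0),Q[m].mean(0))
```

```text
[480.36527862 102.27803013 109.44267219] 1.0011341256086737
[151.7607795  155.12534879 157.18887705 161.01903532 168.02657706] 2286
[447.08723764   9.77633317   7.0001336 ] [508.73432901  72.35716697  15.84015628] [476.21967673  43.77032762  12.21248191]
```

View pics/g2.png

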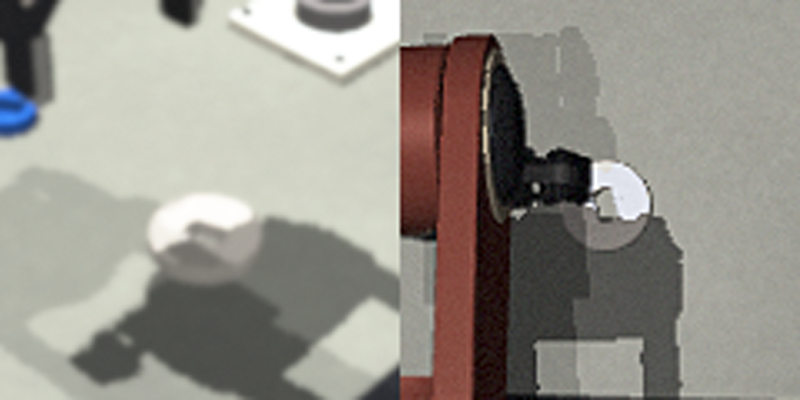

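Run:
```python
from h import *
im=eyes.get_image("side");t=bot.get_state()["tcp_pos"]
u,v=proj(im,[t])[0].astype(int);Q,col=cloud(im,u-90,v-90,u+90,v+90)
m=(abs(Q[:,0]-t[0])<25)&(abs(Q[:,1]-t[1])<75)&(Q[:,2]>60)&(Q[:,2]<240)
q=Q[m];print(t)
for lo in range(-75,75,10):
    b=q[(q[:,1]-t[1]>=lo)&(q[:,1]-t[1]<lo+10)]
    if len(b):print(lo,len(b),np.percentile(b[:,2]-t[2],[0,2,10]).round(1),b[:,0].mean().round(1))
```

```text
[480.07201048 100.84685791 108.82605638]
-75 80 [84.6 86.1 90.6] 473.0
-65 252 [82.9 85.2 91. ] 476.1
-55 128 [40.5 45.6 54.1] 472.3
-45 310 [38.3 40.5 45.1] 478.2
-35 93 [91.5 93.6 97.3] 467.1
-25 69 [100.8 103.2 105.1] 465.1
-15 126 [ 98.4  99.3 103.2] 466.7
-5 92 [100.  100.4 103. ] 469.7
5 60 [ 98.4  98.7 100. ] 466.9
15 100 [ 98.5 100.8 111.6] 464.0
25 214 [ 94.5  99.  103. ] 472.9
35 244 [44.5 61.4 89.7] 474.9
45 254 [39.  40.9 46.7] 471.7
55 248 [45.9 48.1 52.7] 474.5
65 401 [84.4 86.8 92.7] 476.7
```

Emit:
arm_command --targets "0 -0.03 0.01 0 0 0 -1; 0 -0.031 0.01 0 0 0 -1; 0 0 0.035 0 0 0 -1; 0 0 0.03 0 0 0 -1; 0 0 0.025 0 0 0 -1; 0 0 0.015 0 0 0 -1; 0 0 0.009 0 0 0 -1; 0 0 0 0 0 0 -1"

```text
clock: 5.05
tcp_pos: [477.9, 38.2, -27.8]
ee_rot: [-0.003, 0.0, 1.0, 0.0]
wrist_force: [-0.8, 0.0, -0.2]
gripper_width: 1.0
grasp_force: 0.0
```

Emit:
arm_command --targets "0 0 0 0 0 0 -0.6; 0 0 0 0 0 0 -0.6; 0 0 0 0 0 0 1; 0 0 0 0 0 0 1; 0 0 0 0 0 0 1; 0 0 0 0 0 0 1; 0 0 0 0 0 0 1; 0 0 0 0 0 0 1"

```text
clock: 5.72
tcp_pos: [481.9, 38.5, -23.5]
ee_rot: [0.002, -0.0, 1.0, -0.0]
wrist_force: [-1.2, -1.1, 6.8]
gripper_width: 0.698
grasp_force: 22.5
```

Emit:
arm_command --targets "0 0 -0.002 0 0 0 -1; 0 0 0 0 0 0 -1; 0 0 0 0 0 0 -1; 0 0 0 0 0 0.1208 -1; 0 0 0 0 0 0.1208 -1; 0 0 0 0 0 0.1208 -1; 0 0 0 0 0 0.1208 -1; 0 0 0 0 0 0.1208 -1"

```text
clock: 6.38
tcp_pos: [479.7, 38.7, -23.7]
ee_rot: [-0.0, 0.3, 0.954, -0.0]
wrist_force: [0.1, 0.2, 0.1]
gripper_width: 1.004
grasp_force: 0.0
```

Emit:
arm_command --targets "0 0 0 0 0 0.1208 -1; 0 0 0 0 0 0.1208 -1; 0 0 0 0 0 0.1208 -1; 0 0 0 0 0 0.1208 -1; 0 0 0 0 0 0.1208 -1; 0 0 0 0 0 0.1208 -1; 0 0 0 0 0 0.1208 -1; 0 0 0 0 0 0.1208 -1"

```text
clock: 7.05
tcp_pos: [479.7, 38.8, -23.7]
ee_rot: [-0.0, 0.709, 0.705, -0.0]
wrist_force: [-0.4, 0.2, 0.8]
gripper_width: 1.0
grasp_force: 0.0
```

Emit:
arm_command --targets "0 0 0 0 0 0 -1; 0 0 0 0 0 0 -0.6; 0 0 0 0 0 0 1; 0 0 0 0 0 0 1; 0 0 0 0 0 0 1; 0 0 0 0 0 0 1; 0 0 0 0 0 0 1; 0 0 0 0 0 0 1"

```text
clock: 7.72
tcp_pos: [480.4, 38.7, -23.0]
ee_rot: [0.0, 0.707, 0.707, 0.0]
wrist_force: [-2.4, 0.4, 5.3]
gripper_width: 0.716
grasp_force: 21.5
```

Run:
```python
from rig import bot
for _ in range(1): s=bot.get_state(); print(s["clock"],s["tcp_pos"],s["ee_rot"],s["gripper_width"],s["grasp_force"],s["wrist_force"],s["q"])
```

```text
7.7167 [480.37386837  38.65893266 -22.98719288] [1.96960594e-05 7.06752947e-01 7.07460438e-01 5.44062614e-06] 0.7158972469923383 21.530313938856125 [-2.36346802  0.41181235  5.2579222 ] [-7.42653274e-02 -1.65416580e-02  2.10346499e+00 -2.00623071e-05
  1.05463237e+00 -7.52559697e-02]
```

Emit:
arm_command --targets "0 0 -0.015 0 0 0 1; 0 0 -0.035 0 0 0 1; 0 0 -0.04 0 0 0 1; 0 0 -0.04 0 0 0 1; -0.037 0.0156 0 0 0 0 1; -0.037 0.0156 0 0 0 0 1; -0.037 0.0156 0 0 0 0 1; -0.037 0.0156 0 0 0 0 1" --newtons 35

```text
clock: 8.38
tcp_pos: [543.1, -110.8, 106.5]
ee_rot: [0.0, 0.707, 0.708, 0.0]
wrist_force: [1.0, 1.1, -0.4]
gripper_width: 0.704
grasp_force: 38.2
```

Emit:
arm_command --targets "-0.037 0.0156 0 0 0 0 1; -0.0357 0.0156 0 0 0 0 1; 0 0 0 0 0 0 1; 0 0 0 0 0 0 1; 0 0 0 0 0 0 1; 0 0 0 0 0 0 1; 0 0 0 0 0 0 1; 0 0 0 0 0 0 1"

```text
clock: 9.05
tcp_pos: [573.7, -180.8, 106.7]
ee_rot: [-0.0, 0.706, 0.708, 0.0]
wrist_force: [-0.2, -0.3, -0.4]
gripper_width: 0.698
grasp_force: 38.2
```

```bash
cat >> h.py <<'E'
def tri(ims,uvs):
    Ps=[i["camera_from_world"][:3] for i in ims]; n=[cv2.undistortPoints(np.float64(u).reshape(1,1,2),i["camera_matrix"],i["dist"])[0].T for i,u in zip(ims,uvs)]
    X=cv2.triangulatePoints(Ps[0],Ps[1],n[0],n[1])[:,0]; return X[:3]/X[3]
E
python3 - <<'E'
from h import *; import pickle
t=pickle.load(open("top0.pkl","rb"));s=pickle.load(open("side0.pkl","rb"))
uv=[]
for im,(u,v) in((t,(356,217)),(s,(326,188))):
    I=im["color"][v-8:v+9,u-8:u+9].astype(float); w=np.clip(I[...,2]-I[...,1]-25,0,None); g=np.mgrid[v-8:v+9,u-8:u+9]
    uv.append([(g[1]*w).sum()/w.sum(),(g[0]*w).sum()/w.sum()]); print(uv[-1],ray_z(im,uv[-1],89)[0])
X=tri([t,s],uv);print(X,proj(t,[X]),proj(s,[X]))
im=eyes.get_image("side");st=bot.get_state();print(st["tcp_pos"],st["gripper_width"],st["wrist_force"],st["grasp_force"])
u,v=proj(im,[[574,-182,110]])[0].astype(int)
cv2.imwrite("pics/h1.png",cv2.resize(im["color"][v-50:v+60,u-60:u+60],(654,600),interpolation=cv2.INTER_CUBIC));print(u,v)
E
```

```text
[np.float64(356.0846325167038), np.float64(216.85022271714922)] [ 573.91703064 -181.80610801   89.        ]
[np.float64(326.6706970128023), np.float64(186.8307254623044)] [ 573.21589037 -181.63271358   89.        ]
[ 573.7768642  -181.97528444   88.70458679] [[356.14760476 216.93851604]] [[326.56517039 186.81916207]]
[ 573.80982469 -180.99236166  106.82582878] 0.7048240777164613 [-0.04938951  0.35799827  0.38311212] 38.20292830467224
326 177
```

View pics/h1.png

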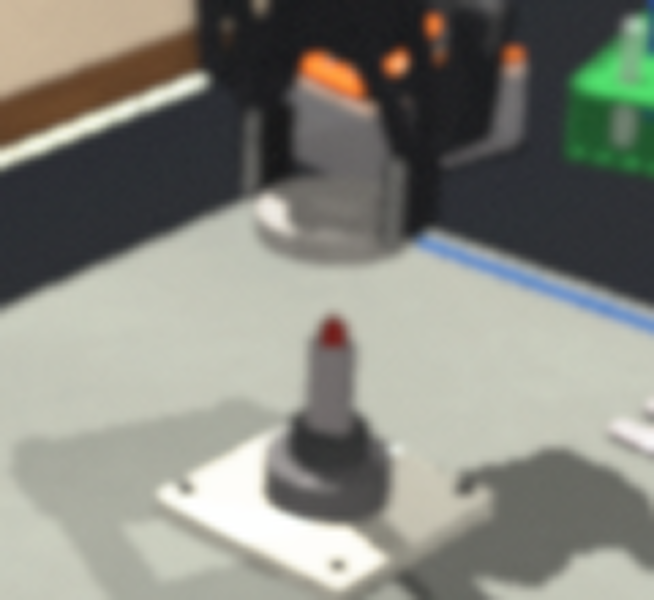

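Emit:
arm_command --targets "-0.0014 0.0005 0.015 0 0 0 1; 0 0 0.015 0 0 0 1; 0 0 0.01 0 0 0 1; 0 0 0.003 0 0 0 1; 0 0 0.002 0 0 0 1; 0 0 0.002 0 0 0 1; 0 0 0 0 0 0 1; 0 0 0 0 0 0 1"

```text
clock: 9.77
tcp_pos: [574.4, -182.9, 60.1]
ee_rot: [-0.0, 0.707, 0.707, 0.0]
wrist_force: [-1.3, 3.1, -0.8]
gripper_width: 0.702
grasp_force: 38.3
```

Emit:
arm_command --targets "0 0 0.001 0 0 0 1; 0 0 0.001 0 0 0 1; 0 0 0.001 0 0 0 1; 0 0 0.001 0 0 0 1; 0 0 0 0 0 0 1; 0 0 0 0 0 0 1; 0 0 0 0 0 0 1; 0 0 0 0 0 0 1"

```text
clock: 10.43
tcp_pos: [574.9, -183.0, 56.5]
ee_rot: [0.0, 0.707, 0.707, 0.0]
wrist_force: [-2.0, 4.3, 4.0]
gripper_width: 0.706
grasp_force: 38.7
```

Emit:
arm_command --targets "0.0006 -0.0002 0 0 0 0 1; 0.0006 -0.0003 0 0 0 0 1; 0 0 0 0 0 0 1; 0 0 0 0 0 0 1; 0 0 0 0 0 0.03 1; 0 0 0 0 0 0.03 1; 0 0 0 0 0 0 1; 0 0 0 0 0 0 1"

```text
clock: 11.1
tcp_pos: [573.8, -182.5, 55.2]
ee_rot: [0.0, 0.728, 0.686, -0.0]
wrist_force: [0.1, 1.2, -1.1]
gripper_width: 0.702
grasp_force: 38.2
```

Emit:
arm_command --targets "0 0 0.001 0 0 0 1; 0 0 0.001 0 0 0 1; 0 0 0.001 0 0 0 1; 0 0 0.001 0 0 0 1; 0 0 0.001 0 0 0 1; 0 0 0 0 0 0 1; 0 0 0 0 0 0 1; 0 0 0 0 0 0 1"

```text
clock: 11.77
tcp_pos: [574.0, -182.3, 50.7]
ee_rot: [0.0, 0.728, 0.686, -0.0]
wrist_force: [0.3, 0.3, -0.9]
gripper_width: 0.701
grasp_force: 38.2
```

Emit:
arm_command --targets "0 0 0.0025 0 0 0 1; 0 0 0.0025 0 0 0 1; 0 0 0.0025 0 0 0 1; 0 0 0.0025 0 0 0 1; 0 0 0.0025 0 0 0 1; 0 0 0.0025 0 0 0 1; 0 0 0 0 0 0 1; 0 0 0 0 0 0 1"

```text
clock: 12.43
tcp_pos: [573.8, -182.1, 35.4]
ee_rot: [-0.0, 0.728, 0.686, -0.0]
wrist_force: [-0.1, 0.6, -0.1]
gripper_width: 0.703
grasp_force: 38.2
```

Emit:
arm_command --targets "0 0 0.002 0 0 0 1; 0 0 0.002 0 0 0 1; 0 0 0.002 0 0 0 1; 0 0 0.002 0 0 0 1; 0 0 0.001 0 0 0 1; 0 0 0 0 0 0 1; 0 0 0 0 0 0 1; 0 0 0 0 0 0 1"

```text
clock: 13.1
tcp_pos: [574.1, -182.3, 26.8]
ee_rot: [0.0, 0.728, 0.686, 0.0]
wrist_force: [-0.3, -0.5, 0.1]
gripper_width: 0.705
grasp_force: 38.2
```

Emit:
arm_command --targets "0 0 0.001 0 0 0 1; 0 0 0.001 0 0 0 1; 0 0 0.001 0 0 0 1; 0 0 0.001 0 0 0 1; 0 0 0.001 0 0 0 1; 0 0 0.001 0 0 0 1; 0 0 0 0 0 0 1; 0 0 0 0 0 0 1"

```text
clock: 13.77
tcp_pos: [574.0, -182.2, 20.8]
ee_rot: [-0.0, 0.728, 0.686, -0.0]
wrist_force: [0.2, 0.5, -0.0]
gripper_width: 0.703
grasp_force: 38.3
```

Emit:
arm_command --targets "0 0 0.0007 0 0 0 1; 0 0 0.0007 0 0 0 1; 0 0 0.0007 0 0 0 1; 0 0 0.0007 0 0 0 1; 0 0 0 0 0 0 1; 0 0 0 0 0 0 1; 0 0 0 0 0 0 1; 0 0 0 0 0 0 1"

```text
clock: 14.43
tcp_pos: [574.1, -182.3, 18.4]
ee_rot: [0.0, 0.728, 0.686, 0.0]
wrist_force: [-3.0, 1.1, 4.9]
gripper_width: 0.703
grasp_force: 38.8
```

Emit:
arm_command --targets "0 0 -0.002 0 0 0 1; 0 0 0 0 0 0 -0.5; 0 0 0 0 0 0 -1; 0 0 0 0 0 0 -1; 0 0 0 0 0 0 -1; 0 0 -0.015 0 0 0 -1; 0 0 -0.035 0 0 -0.06 -1; 0 0 -0.035 0 0 0 -1"

```text
clock: 15.1
tcp_pos: [572.1, -181.4, 103.2]
ee_rot: [-0.003, 0.706, 0.708, -0.001]
wrist_force: [1.2, -0.6, 0.4]
gripper_width: 0.999
grasp_force: 0.0
```

Emit:
arm_command --targets "0.041 -0.005 0 0 0 0 -1; 0.041 -0.005 0 0 0 0 -1; 0.041 -0.005 0 0 0 0 -1; 0.041 -0.005 0 0 0 0 -1; 0.041 -0.005 0 0 0 0 -1; 0.041 -0.005 0 0 0 0 -1; 0.041 -0.005 0 0 0 0 -1; 0.041 -0.005 0 0 0 0 -1"

```text
clock: 15.77
tcp_pos: [533.1, 147.7, 104.8]
ee_rot: [0.0, 0.707, 0.707, 0.0]
wrist_force: [0.4, -0.6, 0.6]
gripper_width: 1.0
grasp_force: 0.0
```

Run:
```python
from h import *; import pickle
im=eyes.get_image("top"); pickle.dump(im,open("top1.pkl","wb")); s=bot.get_state(); print(s["clock"],s["tcp_pos"],s["ee_rot"])
u,v=proj(im,[[574,-182.5,56]])[0].astype(int); box=[u-25,v-25,u+25,v+25]
c=im["color"][box[1]:box[3],box[0]:box[2]]; cv2.imwrite("pics/l1.png",cv2.resize(c,(600,600),interpolation=cv2.INTER_CUBIC))
Q,col=cloud(im,*box); m=(np.hypot(Q[:,0]-574,Q[:,1]+182.5)<45)&(Q[:,2]>45)&(Q[:,2]<66); print(np.median(Q[m][:,2]),m.sum(),(Q[m].min(0)+Q[m].max(0))/2,Q[m].max(0)-Q[m].min(0))
```

```text
15.8167 [531.7609609  154.33243922 104.85341854] [-0.00213367  0.7051027   0.70909999  0.0016845 ]
55.777016507347454 553 [ 573.97357717 -182.60724836   55.71048228] [60.59624293 60.48646775 19.62174989]
```

View pics/l1.png

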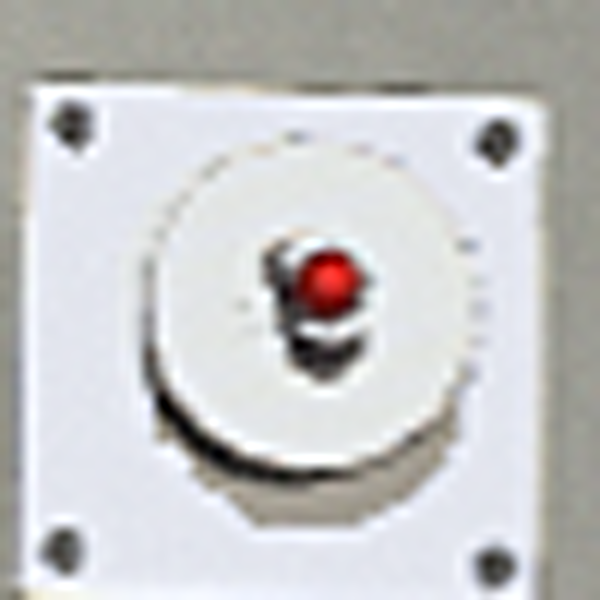

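Emit:
arm_command --targets "0.0313 -0.0041 0 0 0 0 -1; 0.0313 -0.0041 0 0 0 0 -1; 0.0313 -0.0041 0.01 0 0 0 -1; 0.0313 -0.0041 0.03 0 0 0 -1; 0 0 0.035 0 0 0 -1; 0 0 0.03 0 0 0 -1; 0 0 0.015 0 0 0 -1; 0 0 0.003 0 0 0 -1" --newtons 20

```text
clock: 16.48
tcp_pos: [513.9, 268.4, -21.6]
ee_rot: [-0.002, 0.707, 0.707, -0.004]
wrist_force: [-0.9, -0.7, 0.2]
gripper_width: 1.001
grasp_force: 0.0
```

Emit:
arm_command --targets "0 0 0 0 0 0 -1; 0 0 0 0 0 0 1; 0 0 0 0 0 0 1; 0 0 0 0 0 0 1; 0 0 0 0 0 0 1; 0 0 0 0 0 0 1; 0 0 0 0 0 0 1; 0 0 0 0 0 0 1"

```text
clock: 17.15
tcp_pos: [521.5, 271.2, -11.7]
ee_rot: [0.002, 0.707, 0.707, 0.004]
wrist_force: [4.3, 0.2, 7.6]
gripper_width: 0.007
grasp_force: 4.0
```

Emit:
arm_command --targets "0 0 -0.02 0 0 0 1; 0 0 -0.02 0 0 0 -1; 0 0 0 0 0 0 -1; 0 0 0 0 0 0 -1; 0 0 0 0 0 0 -1; 0 0 -0.03 0 0 0 -1; -0.04 0 -0.03 0 0 0 -1; -0.04 0 -0.03 0 0 0 -1"

```text
clock: 17.82
tcp_pos: [516.2, 202.9, 102.2]
ee_rot: [-0.001, 0.706, 0.708, -0.001]
wrist_force: [1.5, -0.4, -0.6]
gripper_width: 0.972
grasp_force: 0.0
```

Run:
```python
from h import *
im=eyes.get_image("side"); s=bot.get_state(); print(s["clock"],s["tcp_pos"],s["ee_rot"])
u,v=proj(im,[[517,271,6]])[0].astype(int); box=[u-30,v-30,u+30,v+30]
I=im["color"][box[1]:box[3],box[0]:box[2]].astype(float); Q,_=cloud(im,*box)
m=((I[...,2]-I[...,0]).ravel()>60)&(Q[:,2]>9)&(Q[:,2]<16); print(m.sum(),(Q[m].min(0)+Q[m].max(0))/2,Q[m].max(0)-Q[m].min(0),np.median(Q[m][:,2]))
g=I[...,2]-I[...,0]; lo,hi=np.percentile(g,20),np.percentile(g,96); w=np.clip((g-lo)/(hi-lo),0,1)
r=fit(im,box,12,lambda P,p:dd(P,p[0],p[1],0,25,99)*(1-dd(P,*p,11.5,7)),w,[[517,271,t] for t in(1,1.5,2)]);print(r.x,r.fun)
```

```text
17.8667 [519.97448396 198.27031441 108.29922004] [0.00302061 0.70727424 0.70693223 0.00092698]
593 [518.56705182 272.43940435  12.46280754] [50.26387144 49.44104512  6.89193715] 13.059687519147548
[517.4680618  272.90878406   1.70271513] 62.281658057543495
```

Emit:
arm_command --targets "0.04 0 0 0 0 0 -1; 0.04 0 0.01 0 0 0 -1; 0 0 0.035 0 0 0 -1; 0 0 0.035 0 0 0 -1; 0 0 0.03 0 0 0 -1; 0 0 0.02 0 0 0 -1; 0 0 0.006 0 0 0 -1; 0 0 0 0 0 0 -1"

```text
clock: 18.53
tcp_pos: [515.3, 282.2, -35.1]
ee_rot: [-0.001, 0.707, 0.707, -0.003]
wrist_force: [-0.1, -0.6, -0.4]
gripper_width: 0.999
grasp_force: 0.0
```

Emit:
arm_command --targets "0 0 0 0 0 0 -0.5; 0 0 0 0 0 0 -0.1; 0 0 0 0 0 0 0.1; 0 0 0 0 0 0 1; 0 0 0 0 0 0 1; 0 0 0 0 0 0 1; 0 0 0 0 0 0 1; 0 0 0 0 0 0 1"

```text
clock: 19.2
tcp_pos: [520.6, 284.7, -26.5]
ee_rot: [0.0, 0.707, 0.707, 0.002]
wrist_force: [-7.7, -1.7, 28.6]
gripper_width: 0.571
grasp_force: 26.1
```

Emit:
arm_command --targets "0 0 -0.006 0 0 0 -0.3; 0 0 -0.004 0 0 0 -1; 0 0 0 0 0 0 -1; -0.006 -0.001 0 0 0 0 -1; -0.0065 -0.001 0 0 0 0 -1; 0 0 0 0 0 0 -1; 0 0 0 0 0 0 -1; 0 0 0 0 0 0 -1"

```text
clock: 19.87
tcp_pos: [515.2, 270.1, -23.3]
ee_rot: [-0.0, 0.707, 0.707, -0.0]
wrist_force: [-0.1, -0.1, -0.1]
gripper_width: 0.999
grasp_force: 0.0
```

Now at the right place; squeeze in x, then turn 90° and squeeze again.

Emit:
arm_command --targets "0.001 0.001 0 0 0 0 -0.3; 0 0 0 0 0 0 0; 0 0 0 0 0 0 1; 0 0 0 0 0 0 1; 0 0 0 0 0 0 1; 0 0 0 0 0 0 1; 0 0 0 0 0 0 1; 0 0 0 0 0 0 1"

```text
clock: 20.53
tcp_pos: [516.9, 271.7, -22.3]
ee_rot: [0.0, 0.707, 0.707, 0.0]
wrist_force: [-1.0, 0.8, 3.9]
gripper_width: 0.574
grasp_force: 20.7
```

Emit:
arm_command --targets "0 0 0 0 0 0 -0.6; 0 0 0 0 0 0 -1; 0 0 0 0 0 0 -1; 0 0 0 0 0 -0.1208 -1; 0 0 0 0 0 -0.1208 -1; 0 0 0 0 0 -0.1208 -1; 0 0 0 0 0 -0.1208 -1; 0 0 0 0 0 -0.1208 -1"

```text
clock: 21.2
tcp_pos: [516.1, 271.3, -23.3]
ee_rot: [-0.0, 0.462, 0.887, -0.0]
wrist_force: [-1.0, 0.3, 0.1]
gripper_width: 1.004
grasp_force: 0.0
```

Emit:
arm_command --targets "0 0 0 0 0 -0.1208 -1; 0 0 0 0 0 -0.1208 -1; 0 0 0 0 0 -0.1208 -1; 0 0 0 0 0 -0.1208 -1; 0 0 0 0 0 -0.1208 -1; 0 0 0 0 0 -0.1208 -1; 0 0 0 0 0 -0.1208 -1; 0 0 0 0 0 -0.1208 -1"

```text
clock: 21.87
tcp_pos: [516.1, 271.3, -23.3]
ee_rot: [-0.0, -0.003, 1.0, -0.0]
wrist_force: [0.6, -0.6, 0.4]
gripper_width: 0.998
grasp_force: 0.0
```

Emit:
arm_command --targets "0 0 0 0 0 0 -0.3; 0 0 0 0 0 0 0; 0 0 0 0 0 0 1; 0 0 0 0 0 0 1; 0 0 0 0 0 0 1; 0 0 0 0 0 0 1; 0 0 0 0 0 0 1; 0 0 0 0 0 0 1"

```text
clock: 22.53
tcp_pos: [516.5, 271.4, -22.8]
ee_rot: [0.0, 0.0, 1.0, -0.0]
wrist_force: [0.3, -0.4, -0.8]
gripper_width: 0.562
grasp_force: 21.3
```

Emit:
arm_command --targets "0 0 -0.02 0 0 0 1; 0 0 -0.035 0 0 0 1; 0 0 -0.035 0 0 0 1; 0 0 -0.03 0 0 0 1; -0.0048 -0.0378 0 0 0 0 1; -0.0048 -0.0378 0 0 0 0 1; -0.0048 -0.0378 0 0 0 0 1; -0.0048 -0.0378 0 0 0 0 1" --newtons 35

```text
clock: 23.2
tcp_pos: [535.5, 119.0, 97.3]
ee_rot: [0.0, -0.0, 1.0, -0.0]
wrist_force: [0.8, -0.0, -1.2]
gripper_width: 0.555
grasp_force: 36.7
```

Emit:
arm_command --targets "-0.0048 -0.0378 0 0 0 0 1; -0.0048 -0.0378 0 0 0 0 1; -0.0048 -0.0378 0 0 0 0 1; -0.0048 -0.0378 0 0 0 0 1; -0.0048 -0.0378 0 0 0 0 1; -0.0048 -0.0378 0 0 0 0 1; -0.0048 -0.0378 0 0 0 0 1; -0.0047 -0.0379 0 0 0 0 1"

```text
clock: 23.87
tcp_pos: [573.7, -184.0, 96.9]
ee_rot: [-0.0, 0.0, 1.0, 0.0]
wrist_force: [0.7, 0.1, -0.2]
gripper_width: 0.559
grasp_force: 36.7
```

Emit:
arm_command --targets "0 0 0 0 0 0.1133 1; 0 0 0 0 0 0.1133 1; 0 0 0 0 0 0.1133 1; 0 0 0 0 0 0.1133 1; 0 0 0 0 0 0.1133 1; 0 0 0 0 0 0.1133 1; 0 0 0 0 0 0.1133 1; 0 0 0 0 0 0.1133 1"

```text
clock: 24.53
tcp_pos: [573.7, -182.1, 96.7]
ee_rot: [-0.0, 0.44, 0.898, -0.0]
wrist_force: [-0.7, -0.7, -1.3]
gripper_width: 0.555
grasp_force: 36.8
```

Emit:
arm_command --targets "0 0 0 0 0 0.1133 1; 0 0 0 0 0 0.1133 1; 0 0 0 0 0 0.1133 1; 0 0 0 0 0 0.1133 1; 0 0 0 0 0 0 1; 0 0 0 0 0 0 1; 0 0 0 0 0 0 1; 0 0 0 0 0 0 1"

```text
clock: 25.2
tcp_pos: [574.0, -182.2, 97.1]
ee_rot: [-0.0, 0.628, 0.778, -0.0]
wrist_force: [-0.2, -0.6, -1.3]
gripper_width: 0.561
grasp_force: 36.8
```

Emit:
arm_command --targets "0 0 0.01 0 0 0 1; 0 0 0.01 0 0 0 1; 0 0 0.008 0 0 0 1; 0 0 0.005 0 0 0 1; 0 0 0.002 0 0 0 1; 0 0 0.001 0 0 0 1; 0 0 0.001 0 0 0 1; 0 0 0 0 0 0 1"

```text
clock: 25.87
tcp_pos: [574.2, -182.2, 60.3]
ee_rot: [0.0, 0.629, 0.778, 0.0]
wrist_force: [0.4, -0.6, -0.9]
gripper_width: 0.556
grasp_force: 36.8
```

Emit:
arm_command --targets "0 0 0.001 0 0 0 1; 0 0 0.001 0 0 0 1; 0 0 0.001 0 0 0 1; 0 0 0.001 0 0 0 1; 0 0 0 0 0 0 1; 0 0 0 0 0 0 1; 0 0 0 0 0 0 1; 0 0 0 0 0 0 1"

```text
clock: 26.53
tcp_pos: [574.0, -182.2, 56.2]
ee_rot: [-0.0, 0.629, 0.778, 0.0]
wrist_force: [0.4, 0.8, -1.2]
gripper_width: 0.554
grasp_force: 36.8
```

Emit:
arm_command --targets "0 0 0.001 0 0 0 1; 0 0 0.001 0 0 0 1; 0 0 0.001 0 0 0 1; 0 0 0.001 0 0 0 1; 0 0 0 0 0 0 1; 0 0 0 0 0 0 1; 0 0 0 0 0 0 1; 0 0 0 0 0 0 1"

```text
clock: 27.2
tcp_pos: [573.9, -182.2, 52.1]
ee_rot: [-0.0, 0.629, 0.778, -0.0]
wrist_force: [0.0, 0.9, -1.1]
gripper_width: 0.553
grasp_force: 36.8
```

Emit:
arm_command --targets "0 0 0.002 0 0 0 1; 0 0 0.002 0 0 0 1; 0 0 0.002 0 0 0 1; 0 0 0.002 0 0 0 1; 0 0 0.002 0 0 0 1; 0 0 0.002 0 0 0 1; 0 0 0.002 0 0 0 1; 0 0 0 0 0 0 1"

```text
clock: 27.87
tcp_pos: [573.8, -182.2, 37.6]
ee_rot: [-0.0, 0.629, 0.778, -0.0]
wrist_force: [-0.6, 1.5, -1.0]
gripper_width: 0.557
grasp_force: 36.8
```

Emit:
arm_command --targets "0 0 0.001 0 0 0 1; 0 0 0.001 0 0 0 1; 0 0 0.001 0 0 0 1; 0 0 0.001 0 0 0 1; 0 0 0.001 0 0 0 1; 0 0 0 0 0 0 1; 0 0 0 0 0 0 1; 0 0 0 0 0 0 1"

```text
clock: 28.53
tcp_pos: [574.0, -182.2, 33.1]
ee_rot: [-0.0, 0.629, 0.778, 0.0]
wrist_force: [-0.6, 2.0, -0.1]
gripper_width: 0.556
grasp_force: 36.8
```

Emit:
arm_command --targets "0 0 0.001 0 0 0 1; 0 0 0.001 0 0 0 1; 0 0 0.001 0 0 0 1; 0 0 0 0 0 0 1; 0 0 0 0 0 0 1; 0 0 0 0 0 0 1; 0 0 0 0 0 0 1; 0 0 0 0 0 0 1"

```text
clock: 29.2
tcp_pos: [574.1, -182.2, 30.4]
ee_rot: [0.0, 0.629, 0.778, 0.0]
wrist_force: [-2.0, 2.7, 3.4]
gripper_width: 0.558
grasp_force: 37.2
```

Emit:
arm_command --targets "0 0 -0.002 0 0 0 1; 0 0 0 0 0 0 -0.3; 0 0 0 0 0 0 -1; 0 0 0 0 0 0 -1; 0 0 0 0 0 0 -1; 0 0 -0.015 0 0 0 -1; 0 0 -0.03 0 0 0.1054 -1; 0 0 -0.03 0 0 0.1054 -1"

```text
clock: 29.87
tcp_pos: [572.7, -181.9, 106.1]
ee_rot: [-0.002, 0.709, 0.705, -0.001]
wrist_force: [0.4, -1.3, 0.0]
gripper_width: 1.002
grasp_force: 0.0
```

Emit:
arm_command --targets "0.037 0.0125 0 0 0 0 -1; 0.037 0.0125 0 0 0 0 -1; 0.037 0.0125 0 0 0 0 -1; 0.037 0.0125 0 0 0 0 -1; 0.037 0.0125 0 0 0 0 -1; 0.037 0.0125 0 0 0 0 -1; 0 0 0 0 0 0 -1; 0 0 0 0 0 0 -1"

```text
clock: 30.53
tcp_pos: [649.3, 41.7, 107.0]
ee_rot: [0.0, 0.706, 0.709, -0.0]
wrist_force: [0.5, -0.8, -0.0]
gripper_width: 0.997
grasp_force: 0.0
```

Run:
```python
from h import *; import pickle
im=eyes.get_image("top"); s=bot.get_state(); print(s["clock"],s["tcp_pos"],s["ee_rot"])
u,v=proj(im,[[574,-182.5,68]])[0].astype(int); box=[u-25,v-25,u+25,v+25]
Q,col=cloud(im,*box); m=(np.hypot(Q[:,0]-574,Q[:,1]+182.5)<45)&(Q[:,2]>60)&(Q[:,2]<78); print(np.median(Q[m][:,2]),m.sum(),(Q[m].min(0)+Q[m].max(0))/2,Q[m].max(0)-Q[m].min(0))
y=Q[m&(col[:,2].astype(int)-col[:,0]>50)];A=np.c_[y[:,:2]-y[:,:2].mean(0),np.ones(len(y))];print("tilt",np.linalg.lstsq(A,y[:,2],rcond=None)[0])
```

```text
30.5833 [648.97280001  40.26699408 106.90544071] [ 1.67106620e-04  7.06376814e-01  7.07835895e-01 -3.38118748e-04]
67.37673772982487 355 [ 575.13573552 -182.39172052   69.07524888] [49.31913758 47.86699367 17.37125722]
tilt [-3.86416943e-03 -7.30729855e-03  6.73286564e+01]
```

Emit:
arm_command --targets "0 0 0.035 0 0 0 -1; 0 0 0.035 0 0 0 -1; 0 0 0.03 0 0 0 -1; 0 0 0.018 0 0 0 -1; 0 0 0.008 0 0 0 -1; 0 0 0.003 0 0 0 -1; 0 0 0 0 0 0 -1; 0 0 0 0 0 0 -0.5" --newtons 20

```text
clock: 31.25
tcp_pos: [650.4, 39.1, -19.9]
ee_rot: [0.001, 0.707, 0.707, 0.001]
wrist_force: [0.5, 0.2, 0.7]
gripper_width: 0.883
grasp_force: 0.0
```

Emit:
arm_command --targets "0 0 0 0 0 0 -0.2; 0 0 0 0 0 0 0.1; 0 0 0 0 0 0 1; 0 0 0 0 0 0 1; 0 0 0 0 0 0 1; 0 0 0 0 0 0 1; 0 0 0 0 0 0 1; 0 0 0 0 0 0 1"

```text
clock: 31.92
tcp_pos: [650.0, 39.8, -20.1]
ee_rot: [0.001, 0.707, 0.707, 0.001]
wrist_force: [-1.4, 0.4, 6.2]
gripper_width: 0.436
grasp_force: 19.8
```

Emit:
arm_command --targets "0 0 0 0 0 0 -0.6; 0 0 0 0 0 0 -1; 0 0 0 0 0 0 -1; 0 0 0 0 0 -0.1208 -1; 0 0 0 0 0 -0.1208 -1; 0 0 0 0 0 -0.1208 -1; 0 0 0 0 0 -0.1208 -1; 0 0 0 0 0 -0.1208 -1"

```text
clock: 32.58
tcp_pos: [648.5, 39.9, -22.4]
ee_rot: [-0.0, 0.462, 0.887, -0.0]
wrist_force: [-0.3, -0.5, -0.1]
gripper_width: 1.002
grasp_force: 0.0
```

Emit:
arm_command --targets "0 0 0 0 0 -0.1208 -1; 0 0 0 0 0 -0.1208 -1; 0 0 0 0 0 -0.1208 -1; 0 0 0 0 0 -0.1208 -1; 0 0 0 0 0 -0.1208 -1; 0 0 0 0 0 -0.1208 -1; 0 0 0 0 0 -0.1208 -1; 0 0 0 0 0 -0.1208 -1"

```text
clock: 33.25
tcp_pos: [648.5, 39.9, -22.4]
ee_rot: [-0.0, -0.003, 1.0, 0.0]
wrist_force: [0.0, 0.4, -0.8]
gripper_width: 0.999
grasp_force: 0.0
```

Emit:
arm_command --targets "0 0 0 0 0 0 -0.4; 0 0 0 0 0 0 -0.1; 0 0 0 0 0 0 0.1; 0 0 0 0 0 0 1; 0 0 0 0 0 0 1; 0 0 0 0 0 0 1; 0 0 0 0 0 0 1; 0 0 0 0 0 0 1"

```text
clock: 33.92
tcp_pos: [649.1, 39.8, -21.7]
ee_rot: [0.0, 0.0, 1.0, -0.0]
wrist_force: [-0.2, -0.8, 1.1]
gripper_width: 0.434
grasp_force: 20.1
```

Emit:
arm_command --targets "0 0 -0.02 0 0 0 1; 0 0 -0.035 0 0 0 1; 0 0 -0.035 0 0 0 1; 0 0 -0.03 0 0 0 1; 0.0126 -0.037 0 0 0 0 1; 0.0126 -0.037 0 0 0 0 1; 0.0126 -0.037 0 0 0 0 1; 0.0126 -0.037 0 0 0 0 1" --newtons 30

```text
clock: 34.58
tcp_pos: [597.8, -109.3, 98.4]
ee_rot: [0.0, -0.0, 1.0, -0.0]
wrist_force: [-0.4, -0.0, 0.1]
gripper_width: 0.429
grasp_force: 30.1
```

Emit:
arm_command --targets "0.0126 -0.037 0 0 0 0 1; 0.0124 -0.037 0 0 0 0 1; 0 0 0 0 0 0.0967 1; 0 0 0 0 0 0.0967 1; 0 0 0 0 0 0.0967 1; 0 0 0 0 0 0 1; 0 0 0 0 0 0 1; 0 0 0 0 0 0 1"

```text
clock: 35.25
tcp_pos: [573.5, -182.0, 98.0]
ee_rot: [-0.0, 0.143, 0.99, 0.0]
wrist_force: [-0.5, 0.6, 0.8]
gripper_width: 0.428
grasp_force: 30.2
```

Emit:
arm_command --targets "0 0 0.01 0 0 0 1; 0 0 0.01 0 0 0 1; 0 0 0.008 0 0 0 1; 0 0 0.005 0 0 0 1; 0 0 0.001 0 0 0 1; 0 0 0.001 0 0 0 1; 0 0 0.001 0 0 0 1; 0 0 0 0 0 0 1"

```text
clock: 35.92
tcp_pos: [573.7, -182.1, 62.3]
ee_rot: [0.0, 0.144, 0.99, 0.0]
wrist_force: [0.5, 0.7, -0.9]
gripper_width: 0.424
grasp_force: 30.2
```

Emit:
arm_command --targets "0 0 0.001 0 0 0 1; 0 0 0.001 0 0 0 1; 0 0 0.001 0 0 0 1; 0 0 0.001 0 0 0 1; 0 0 0.001 0 0 0 1; 0 0 0 0 0 0 1; 0 0 0 0 0 0 1; 0 0 0 0 0 0 1"

```text
clock: 36.58
tcp_pos: [573.5, -182.1, 57.1]
ee_rot: [-0.0, 0.144, 0.99, 0.0]
wrist_force: [-0.8, 1.2, -0.7]
gripper_width: 0.428
grasp_force: 30.2
```

Still no resistance; home expected at TCP ≈ 46.

Emit:
arm_command --targets "0 0 0.001 0 0 0 1; 0 0 0.001 0 0 0 1; 0 0 0.001 0 0 0 1; 0 0 0.001 0 0 0 1; 0 0 0 0 0 0 1; 0 0 0 0 0 0 1; 0 0 0 0 0 0 1; 0 0 0 0 0 0 1"

```text
clock: 37.25
tcp_pos: [573.5, -182.1, 53.1]
ee_rot: [-0.0, 0.145, 0.99, 0.0]
wrist_force: [-0.7, 2.2, -1.2]
gripper_width: 0.436
grasp_force: 30.2
```

Emit:
arm_command --targets "0 0 0.001 0 0 0 1; 0 0 0.001 0 0 0 1; 0 0 0.001 0 0 0 1; 0 0 0.001 0 0 0 1; 0 0 0.001 0 0 0 1; 0 0 0 0 0 0 1; 0 0 0 0 0 0 1; 0 0 0 0 0 0 1"

```text
clock: 37.92
tcp_pos: [573.5, -182.1, 48.1]
ee_rot: [-0.0, 0.144, 0.99, 0.0]
wrist_force: [0.3, 1.3, -0.6]
gripper_width: 0.428
grasp_force: 30.3
```

Emit:
arm_command --targets "0 0 0.001 0 0 0 1; 0 0 0.001 0 0 0 1; 0 0 0.001 0 0 0 1; 0 0 0.001 0 0 0 1; 0 0 0 0 0 0 1; 0 0 0 0 0 0 1; 0 0 0 0 0 0 1; 0 0 0 0 0 0 1"

```text
clock: 38.58
tcp_pos: [573.6, -182.2, 44.3]
ee_rot: [0.0, 0.144, 0.99, 0.0]
wrist_force: [-0.2, 3.8, 2.8]
gripper_width: 0.422
grasp_force: 30.4
```

Emit:
arm_command --targets "0 0 -0.0015 0 0 0 1; 0 0 0 0 0 0 0; 0 0 0 0 0 0 -0.6; 0 0 0 0 0 0 -1; 0 0 0 0 0 0 -1; 0 0 -0.015 0 0 0 -1; 0 0 -0.035 0 0 0 -1; 0 0 -0.035 0 0 0 -1"

```text
clock: 39.25
tcp_pos: [571.9, -181.8, 129.4]
ee_rot: [-0.002, 0.145, 0.989, 0.0]
wrist_force: [1.3, -0.0, 1.3]
gripper_width: 0.999
grasp_force: 0.0
```

Emit:
arm_command --targets "0 0.04 0 0 0 0 -1; 0 0.04 0 0 0 0 -1; 0 0.04 0 0 0 0 -1; 0 0.04 0 0 0 0 -1; 0 0 0 0 0 0 -1; 0 0 0 0 0 0 -1; 0 0 0 0 0 0 -1; 0 0 0 0 0 0 -1"

```text
clock: 39.92
tcp_pos: [619.1, -30.1, 130.6]
ee_rot: [-0.0, 0.145, 0.989, -0.0]
wrist_force: [-0.1, -0.8, -0.3]
gripper_width: 0.999
grasp_force: 0.0
```

Run:
```python
from h import *
im=eyes.get_image("top"); s=bot.get_state(); print(s["clock"],s["tcp_pos"],s["wrist_force"],s["joint_velocities"].max())
u,v=proj(im,[[574,-182.5,80]])[0].astype(int); box=[u-25,v-25,u+25,v+25]
Q,col=cloud(im,*box);b=col[:,0].astype(int)-col[:,2]>40
y=Q[b&(Q[:,2]>70)&(Q[:,2]<90)];A=np.c_[y[:,:2]-y[:,:2].mean(0),np.ones(len(y))];print((y.min(0)+y.max(0))/2,len(y),"tilt",np.linalg.lstsq(A,y[:,2],rcond=None)[0],np.median(y[:,2]))
i2=eyes.get_image("side");u2,v2=proj(i2,[[574,-182.5,70]])[0].astype(int)
cv2.imwrite("pics/end.png",cv2.resize(np.hstack([im["color"][v-25:v+25,u-25:u+25],i2["color"][v2-25:v2+25,u2-25:u2+25]]),(800,400),interpolation=cv2.INTER_CUBIC))
```

```text
39.9667 [619.1059779  -30.26195609 130.60417535] [-0.2415418  -0.47486383  0.06860513] 0.0019084317561092262
[ 575.05011041 -182.73800991   79.2330971 ] 171 tilt [1.00148867e-02 1.43445416e-03 7.91941271e+01] 79.4150663588986
```

View pics/end.png

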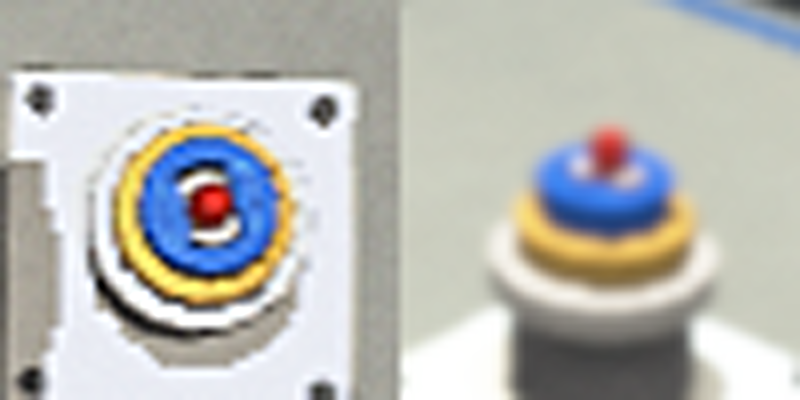

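The picture shows all three spacers stacked flat in order on the spindle. The blue ring is on top, around (210,205), with its top at about 79.4 mm. The gripper is well clear, so I'm handing in.

```bash
python3 -c "
from rig import ticket
print(ticket.close_job())"
```

```text
the job is handed in; nothing more can be done
None
```

The large, medium and small spacers are threaded on the spindle in that order. In the final pictures all three sit flat, the gripper is open and clear, and the job was handed in at about 40 s; no verdict came back.

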